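# Hold the reference plate flush on a refractometer's sloped prism

### The job

The bench refractometer is due its calibration check. Pull the drawer of the small wooden accessory box out to its stop and leave it open, take out the reference plate by its grip fin, then lay the plate's flat underside in the recess of the tilted prism head so that it sits flush on the sloped prism, and keep holding it there, pressed lightly: the job finishes with the plate still in the gripper and pressed flat on the prism. Leave the prism head at the tilt it was found at, and do not knock over or push away the dropper bottles or the label roll.

Things in the scene. Friction and masses are not known exactly. Their poses are not given: they have to be found in the camera images.
- kit: Small accessory box of light wood, fixed on the table, 130 deep x 174 wide x 78 mm high, one drawer in its front. Origin: centre of its underside; its front looks along its own -x (roughly towards the robot), z up.
- drawer (a joint): The box's drawer slides along the box's -x: 0 = shut, 0.080 m = fully out, at its stop. It takes about 2 N and stays where it is left. Inside 101 (x) x 142 (y) mm; with it fully out its sides stand 58 mm and its front 71 mm above the table.
- drawer_handle (a point): Middle of the drawer's handle: level steel bar 11 mm thick, 80 mm long along the box's y, on two posts near its ends, 59 mm above the table; 29 mm clear between bar and drawer front. Open above: fingers pinch it from above, one before and one behind it. Axes as the box's; 100 mm before the box's origin when shut.
- plate: Reference plate: aluminium holder 50 (x) x 34 (y) x 8 mm, about 80 g, glass window in its flat underside. A grip fin, 24 (x) x 12 (y) mm, rises from the middle of its top to 34 mm above the underside, for fingers closing along y. Origin: centre of the underside, z up the fin. Lies in the drawer in plate_pocket, its x along the box's x.
- plate_pocket (a point): Centre of the floor of the plate's pocket, 54 x 38 x 7 mm deep, in the drawer's cork insert: 20 mm above the table, midway across the drawer, 33 mm behind the inside of its front, axes as the box's. With the drawer at its stop nothing is above it. The rest of the insert holds small flat things only.
- refractometer: Bench refractometer, fixed: white casing 140 (x) x 130 (y) x 38 mm high, along its rear edge a console 145 mm high with a dark display (55 mm behind the prism face's centre), before that a steel prism head between two grey cheeks. Origin: underside, nearly central; its front looks along its own -x, z up.
- prism (a joint): Tilt of the prism head about its level trunnion along the refractometer's y (18 mm before its origin, 85 mm above the table). 0 = face level; larger = leans more to the refractometer's front, front edge lower. Starts between 0.30 and 0.65 rad, held by stiff friction (1.2 N m); must not be changed.
- prism_face (a point): Centre of the prism face, the flat floor of the recess in the prism head, 12 mm from the trunnion axis. z = normal out of the face (up, leaning to the front), x = up the slope, y = along the trunnion. Recess 60 (x) x 44 (y) mm, 3 mm deep: the plate has 5 mm play all round. Rim 8 mm wide; nothing near stands above the rim.
- prism_edge (a point): Middle of the upper (rear) edge of the prism head's rim, 38 mm up the slope from the face's centre.
- bottle_near: Bystander: amber dropper bottle with black cap, 39 mm across, 102 mm high, standing in the gap between the refractometer and the box. Origin: centre of its foot.
- bottle_far: Bystander: a like dropper bottle, standing farther back. Origin: centre of its foot.
- label_roll: Bystander: roll of blank white labels lying flat, 64 mm across, 26 mm high, to the left of the drawer. Origin: centre of its underside.

How it is judged:
By the outcome, as a careful person would: the job done as asked, in the order asked, and still so for the second after the job is handed in, while the arm keeps its last pose, push and grip.
It also fails if it takes over 48 s, if anything falls off the work surface, if the arm or the gripper's body presses on something with over 40 N, if the wrist force passes 120 N, or if a joint passes its speed limit or range.

### The arm

A 6-joint arm with a two-finger parallel gripper is mounted at the origin on the work surface; the furniture and walls round the work are solid. World frame = base frame: x ahead of the robot, y to its left, z up, the work surface at z = 0. Lengths are in mm, angles in rad, forces in N, time in s.
With the tool pointing down it reaches from about 275 to 750 mm from the base axis. Payload 10.2 kg.
Tool frame: the origin (TCP) lies at the very end of the fingers, on their centre line; the grasp point (between the pads) lies 19 mm behind it (ctrl.hold_point_z is the distance from the TCP to the grasp point, in mm); z points along the fingers, y is the direction in which the jaws open and shut (so a half turn about z gives the same grasp; the last joint's range is limited). The gripper opens to 85 mm and grips with 20 to 120 N. Pads are 22 mm wide; open, the fingers measure 114 mm over their backs; the gripper's body (76 mm by 85 mm) begins 54 mm behind the grasp point. The pads swing forward as they close: fully open they stand 13 mm farther back than shut.
Start: joints at [-1.56, 0.313, 1.498, -0, 1.331, -0.223], TCP at [121.616, -510.726, 231.294] pointing down, gripper open.
Joint ranges: [-2.94, 2.94], [-0.97, 2.17], [0.19, 2.56], [-1.23, 4.37], [0.02, 3.11], [-2.88, 2.88]. Speed limits (rad/s): [2.39, 2.39, 3.01, 3.14, 3.14, 3.14].

### API

Orientations are given as a unit quaternion [w, x, y, z].
In Python, from rig import readout, cams, workorder, spotter, ctrl gives the robot as it stands.
- The arm moves only by the tool step_arm, never from a script. Its argument "plan" is text: rows parted by semicolons, each of 5 numbers parted by spaces: the shift along the tool's x, y, z in cm, then the turn about the tool's z in degrees, then the opening in per cent of the stroke, from 0 (shut) to 100 (fully open). In form: x y z twist gripper; .... A call has 1 to 10 rows; each row is the pose to reach, as a shift and turn from the pose commanded when the call began, along the tool's axes at that moment; what a row does not reach only later rows make up. A row lasts 1/10 s, in which the tool goes at most 50 mm and 8.59 degrees, less where a joint would pass 70% of its speed; a pose out of reach is approached as far as the arm can. A call with a gripper value outside its range is refused whole. The fingers move at their own pace and stop on an object; "grip_force" is the grip in N (left out, the last holds). Time passes only in rows, so rows that repeat a pose let the fingers close. It gives the time, the measured TCP pose, the force and the opening at its end, in the units of the state.
- readout.sense(): the state, without advancing time (a new reading comes with each control period).
- cams.capture(name): name is "side" or "top" or "wrist"; returns (picture, depth): 480x640x3 uint8, red, green, blue; 480x640 float32, mm along the optical axis (not along the pixel's ray), 0 where there is no reading.
- cams.camera_info(name): a dict with "vfov" (degrees; the focal length in pixels is half the picture's height over the tangent of half this angle, whatever the lens; pixels are square), "cx", "cy" (the principal point, pixels), "rvec" (rotation vector, rad) and "tvec" (3), from world to camera coordinates, as OpenCV has them. Camera axes: x right, y down, z forward; pixel columns grow to the right and rows downward; lengths in mm; the calibration is good to about 2 mm. A picture is of the moment at which its call begins: read the wrist's pose just before it. camera_info takes no time and is no camera call; for the wrist camera it gives the pose at the moment of the call.
- workorder.finish_job(): hands the job in, once; it reports no verdict.
Trained networks look in the newest picture that a camera, given by its name, has taken for a name from the list of things; names that differ only in an ending like _2 or _b are one class to them, and where a whole thing is asked for, a point or a joint stands for the part that bears it (a point fixed in the world has none). Each returns a list of dicts, best first, with "conf" (0 to 1); they miss things now and then, are a little off and sometimes report something else, mostly with a low value. They report only what shows in the picture. A call takes as long as a camera call.
- spotter.regions_of(camera, target): "pixels" (480x640 bool, what is visible of it) and "extent" ([centre column, centre row, width, height] in pixels, round what is visible of it).
The state is a dict: "time_s": time; "joints": joint angles; "dq": joint speeds; "tau": joint torques, N m; "eef_pos": TCP position; "ee_rot": TCP orientation; "force": force on the tool from outside, world axes, zero at the start; "wrist_torque": the same for the moment, N m; "grip_width": opening from 0.0 (shut) to 1.0 (fully open).
Only numpy, scipy, OpenCV 4.12 (cv2) and the standard library are available. Lean on these libraries where they do the work, as an engineer would, in place of code of your own. Each camera call takes 0.05 s, during which the arm holds its last target. There are 200 camera calls.

## Working session

There is one attempt and no reset: what is moved stays moved. The work goes in short steps, Python scripts to look and compute and a tool call to move; the robot and the scene stay as the last step left them, time stands still between calls to the robot, and variables do not carry over. Pictures are saved under pics/ and viewed, about 8 in all and at most 12, crops included, and the job is handed in when it is done.

Besides the shell and the picture viewer there is one more tool, called after "Call:" as a command line: name --argument value ..., lists and objects as JSON in quotes. step_arm: Moves the arm, as the interface text tells. Its arguments: {"type":"object","properties":{"plan":{"type":"string"},"grip_force":{"type":"number"}},"required":["plan"]}

```bash
mkdir -p pics; ls; cat > h.py <<'E'
import numpy as np, cv2
from scipy.spatial.transform import Rotation as R
from rig import readout, cams, workorder, spotter, ctrl
def info(n):
    c=cams.camera_info(n); f=240/np.tan(np.radians(c['vfov'])/2)
    return f,c['cx'],c['cy'],R.from_rotvec(np.ravel(c['rvec'])).as_matrix(),np.ravel(c['tvec']),c
def cloud(depth,I):
    f,cx,cy,Rm,t,_=I
    v,u=np.mgrid[:480,:640]
    P=np.stack([(u-cx)/f*depth,(v-cy)/f*depth,depth],-1)
    W=(P-t)@Rm
    W[depth<=0]=np.nan
    return W
def proj(p,I):
    f,cx,cy,Rm,t,_=I
    c=np.atleast_2d(p)@Rm.T+t
    return np.c_[f*c[:,0]/c[:,2]+cx,f*c[:,1]/c[:,2]+cy]
def tool():
    s=readout.sense(); q=s['ee_rot']
    return np.array(s['eef_pos']),R.from_quat([q[1],q[2],q[3],q[0]]),s
E
python3 - <<'E'
from h import *
p,r,s=tool(); print(s); print(r.as_matrix().round(3)); print(ctrl.hold_point_z)
ims=[]
for n in ['side','top']:
    I=info(n); im,d=cams.capture(n); np.savez(f'{n}0.npz',im=im,d=d)
    print(n,I[5], 'cam pos',(-I[3].T@I[4]).round())
    W=cloud(d,I)
    for t in ['kit','drawer_handle','refractometer','prism','bottle_near','label_roll','plate']:
        for o in spotter.regions_of(n,t)[:2]:
            m=o['pixels']; w=W[m]; w=w[~np.isnan(w[:,0])]
            print(t,round(o['conf'],2),np.round(o['extent']),np.nanpercentile(w,[2,50,98],axis=0).round().tolist() if len(w) else None)
    ims.append(im)
    cv2.imwrite(f'pics/{n}0.png',im[:,:,::-1])
E
```

```text
pics
{'time_s': 0.0, 'joints': array([-1.56040015e+00,  3.13451381e-01,  1.49848171e+00,  1.24601292e-05,
        1.33099571e+00, -2.23407539e-01]), 'dq': array([ 6.64093814e-04,  8.63244390e-04, -6.05744268e-04, -2.08385201e-03,
        4.59540844e-05,  2.54971028e-03]), 'tau': array([ 1.38245010e-03, -4.12267041e+01, -2.59741634e+01, -1.17248433e-04,
        4.17638061e-03, -1.11372569e-05]), 'eef_pos': array([ 121.61619263, -510.43991235,  230.71757242]), 'ee_rot': array([-6.63643655e-04,  9.93174707e-01,  1.16634278e-01,  7.70355801e-05]), 'force': array([-0.62576375, -0.58259024,  0.41137893]), 'wrist_torque': array([-0.02571926, -0.02158364, -0.00400554]), 'grip_width': 1.0013392150010658}
[[ 0.973  0.232 -0.   ]
 [ 0.232 -0.973  0.001]
 [ 0.    -0.001 -1.   ]]
18.700000000000003
side {'vfov': 43.89588773607919, 'cx': 323.78210922445396, 'cy': 237.6549983181229, 'rvec': array([ 0.61778793, -2.28008499,  1.56297428]), 'tvec': array([ 499.61433892,  153.95736494, 1266.05587723])} cam pos [-151. 1221.  602.]
kit 0.96 [244. 286.  95.  70.] [[519.0, 211.0, 5.0], [589.0, 345.0, 66.0]
[... 1122 characters left out ...]
 46.] [[508.0, 201.0, -0.0], [547.0, 277.0, 64.0], [575.0, 354.0, 75.0]]
refractometer 0.78 [457. 254.  91.  83.] [[435.0, -229.0, 25.0], [503.0, -156.0, 95.0], [566.0, -107.0, 143.0]]
prism 0.86 [461. 267.  58.  39.] [[442.0, -223.0, 78.0], [478.0, -172.0, 99.0], [513.0, -142.0, 119.0]]
prism 0.59 [217. 235.  85.  48.] [[508.0, 202.0, 4.0], [547.0, 277.0, 64.0], [575.0, 356.0, 74.0]]
bottle_near 0.66 [216. 235.  94.  44.] [[508.0, 202.0, 17.0], [547.0, 277.0, 65.0], [574.0, 355.0, 74.0]]
bottle_near 0.64 [328. 211.  18.  22.] [[577.0, 51.0, 18.0], [588.0, 68.0, 57.0], [605.0, 83.0, 101.0]]
label_roll 0.6 [172. 310.  39.  32.] [[376.0, 340.0, 1.0], [404.0, 370.0, 27.0], [434.0, 399.0, 30.0]]
```

View pics/top0.png

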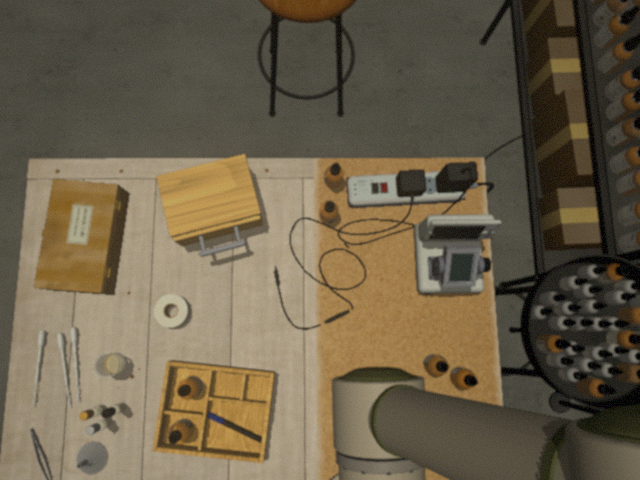

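View pics/side0.png

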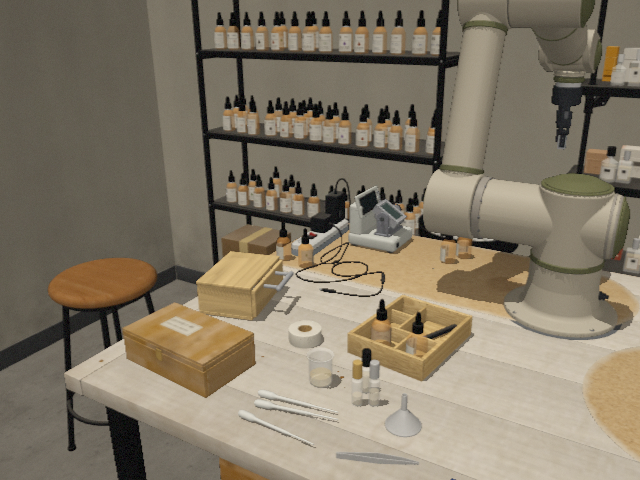

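The top view shows the box near (208,200) with its handle near (222,243). The refractometer is near (457,250), with the prism at (461,267), and the bottles are at (329,210) and (335,175). Next I'll fit the poses from depth.

```bash
python3 - <<'E'
from h import *
for n in ['top','side']:
    z=np.load(n+'0.npz'); W=cloud(z['d'],info(n)).reshape(-1,3); W=W[~np.isnan(W[:,0])]
    m=(W[:,2]>74)&(W[:,2]<86)&(W[:,0]>490)&(W[:,0]<720)&(W[:,1]>170)&(W[:,1]<430)
    b=W[m]; r=cv2.minAreaRect(b[:,:2].astype(np.float32)); print(n,'kit top',r,np.median(b[:,2]))
    # prism plane / console
    m=(W[:,2]>70)&(W[:,2]<125)&(W[:,0]>430)&(W[:,0]<520)&(W[:,1]>-230)&(W[:,1]<-100)
    P=W[m]; rng=np.random.default_rng(0); best=None
    for k in range(800):
        a=P[rng.choice(len(P),3,False)]; nn=np.cross(a[1]-a[0],a[2]-a[0]); L=np.linalg.norm(nn)
        if L<50: continue
        nn/=L
        if abs(nn[2])<.7: continue
        i=abs((P-a[0])@nn)<1.5
        if best is None or i.sum()>best.sum(): best=i
    Q=P[best]; c=Q.mean(0); nn=np.linalg.svd(Q-c)[2][2]; nn*=np.sign(nn[2])
    print('prism plane',len(Q),c.round(1),nn.round(3),'tilt',np.arccos(nn[2]),'az',np.degrees(np.arctan2(-nn[1],-nn[0])), cv2.minAreaRect(Q[:,:2].astype(np.float32)))
    m=(W[:,2]>132)&(W[:,2]<155)&(W[:,0]>400)&(W[:,0]<620)&(W[:,1]>-280)&(W[:,1]<-80)
    if m.sum()>10: print('console top',m.sum(),cv2.minAreaRect(W[m][:,:2].astype(np.float32)))
    for nm,(x0,x1,y0,y1,z0,z1) in dict(bn=(560,640,30,110,80,112),bf=(610,720,20,120,80,112),roll=(360,450,320,420,18,36)).items():
        m=(W[:,0]>x0)&(W[:,0]<x1)&(W[:,1]>y0)&(W[:,1]<y1)&(W[:,2]>z0)&(W[:,2]<z1); print(nm,m.sum(),W[m].mean(0).round())
z=np.load('top0.npz'); im=z['im']
a=cv2.resize(im[205:305,405:505],(400,400),interpolation=cv2.INTER_CUBIC); b=cv2.resize(im[205:305,160:260],(400,400),interpolation=cv2.INTER_CUBIC)
cv2.imwrite('pics/c1.png',np.hstack([a,b])[:,:,::-1])
E
```

```text
top kit top ((616.2108764648438, 295.18817138671875), (131.0218048095703, 173.99440002441406), 14.759251594543457) 79.18274980286067
prism plane 772 [ 473.9 -173.1   97.6] [-0.539 -0.002  0.842] tilt 0.5690771012344896 az 0.2369527713979924 ((472.517578125, -178.64114379882812), (98.06721496582031, 64.9415054321289), 89.75211334228516)
console top 652 ((547.374755859375, -171.64505004882812), (89.53748321533203, 95.2294921875), 43.14076232910156)
bn 53 [594.  67.  91.]
bf 62 [667.  53.  90.]
roll 799 [404. 370.  27.]
side kit top ((616.1879272460938, 297.3247375488281), (130.2186737060547, 180.08050537109375), 15.331877708435059) 77.95507125026661
prism plane 198 [ 472.5 -172.1   94.5] [-0.535  0.031  0.844] tilt 0.5655245835337368 az -3.2741823809548323 ((473.1590576171875, -175.32460021972656), (60.956390380859375, 101.37274169921875), 0.05166430398821831)
console top 149 ((549.2105712890625, -171.81082153320312), (89.27265167236328, 104.39555358886719), 43.166099548339844)
bn 34 [595.  69.  91.]
bf 36 [668.  57.  90.]
roll 523 [402. 375.  25.]
```

View pics/c1.png

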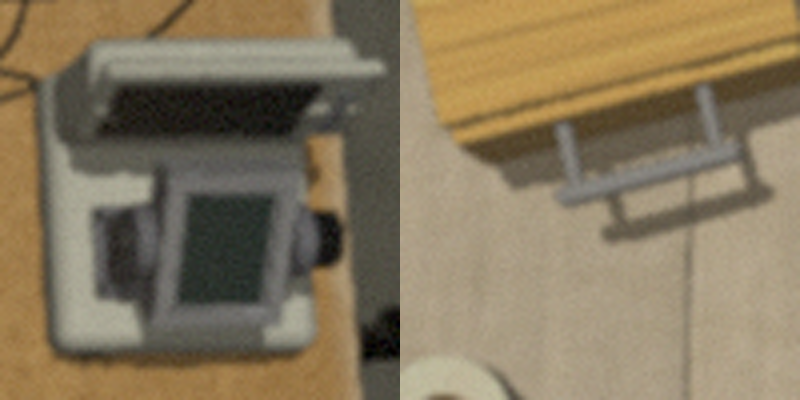

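The prism tilts about 0.57 rad, and the box sits at (616,295) with yaw about 14.8°. I'll move to above the handle.

```bash
cat >> h.py <<'E'
def shift(target,yawx=None):
    "tool-axis shift in cm, twist deg (twist about tool z, down => minus world yaw)"
    p,r,s=tool(); M=r.as_matrix(); d=M.T@(np.array(target,float)-p)/10
    yx=np.degrees(np.arctan2(M[1,0],M[0,0]))
    tw=0 if yawx is None else -((yawx-yx+180)%360-180)
    print('at',p.round(1),'yawx',round(yx,2),'t',round(s['time_s'],2),'F',np.round(s['force'],1),'w',round(s['grip_width'],3),'-> shift',d.round(2),'twist',round(tw,1))
E
python3 - <<'E'
from h import *
shift([512,268,190],104.8)
E
```

```text
at [ 121.6 -510.7  231.3] yawx 13.4 t 0.8 F [ 0.6 -0.1 -0. ] w 1.001 -> shift [ 56.02 -66.71   4.13] twist -91.4
```

Call:
step_arm --plan "56 -66.7 0 -91.4 36;56 -66.7 0 -91.4 36;56 -66.7 0 -91.4 36;56 -66.7 0 -91.4 36;56 -66.7 0 -91.4 36;56 -66.7 0 -91.4 36;56 -66.7 0 -91.4 36;56 -66.7 0 -91.4 36;56 -66.7 0 -91.4 36;56 -66.7 0 -91.4 36" --grip_force 60

```text
time_s: 1.8
eef_pos: [346.1, -61.8, 231.7]
ee_rot: [0.001, 0.645, 0.764, 0.0]
force: [1.6, -0.8, 0.7]
grip_width: 0.363
```

```bash
python3 -c "
from h import *
shift([512,268,190],104.8)"
```

```text
at [346.1 -61.8 231.7] yawx 99.68 t 1.8 F [ 1.6 -0.8  0.7] w 0.363 -> shift [29.72 21.89  4.17] twist -5.1
```

Call:
step_arm --plan "29.7 21.9 4 -5.1 36;29.7 21.9 4 -5.1 36;29.7 21.9 4 -5.1 36;29.7 21.9 4 -5.1 36;29.7 21.9 4 -5.1 36;29.7 21.9 4 -5.1 36;29.7 21.9 4 -5.1 36;29.7 21.9 4 -5.1 36;29.7 21.9 4 -5.1 36;29.7 21.9 4 -5.1 36"

```text
time_s: 2.8
eef_pos: [513.3, 264.7, 191.0]
ee_rot: [-0.0, 0.612, 0.791, -0.0]
force: [-0.3, -0.4, 0.3]
grip_width: 0.361
```

```bash
python3 - <<'E'
from h import *
shift([519,270,45],104.8)
I=info('wrist'); im,d=cams.capture('wrist'); print('cam',(-I[3].T@I[4]).round(1))
W=cloud(d,I)
cv2.imwrite('pics/w1.png',im[:,:,::-1]); np.savez('w1.npz',im=im,d=d)
P=W.reshape(-1,3); P=P[~np.isnan(P[:,0])]
a=np.radians(14.8); ex=np.array([np.cos(a),np.sin(a)]); ey=np.array([-ex[1],ex[0]])
bx=(P[:,:2]-[616,295])@ex; by=(P[:,:2]-[616,295])@ey
m=(P[:,2]>50)&(P[:,2]<70)&(bx<-80)&(bx>-115)&(abs(by)<60)
print(m.sum()); 
if m.sum()>20:
    Q=P[m]; print('bar',np.percentile(bx[m],[2,25,50,75,98]).round(1),np.percentile(by[m],[1,50,99]).round(1),np.percentile(Q[:,2],[5,50,95]).round(1)); print(cv2.minAreaRect(Q[:,:2].astype(np.float32)))
E
```

```text
at [513.3 264.7 191. ] yawx 104.47 t 2.8 F [-0.3 -0.4  0.3] w 0.361 -> shift [ 0.37  0.69 14.6 ] twist -0.3
cam [493.6 343.7 333.3]
2393
bar [-107.4 -104.  -101.1  -97.   -81.5] [-42.3   3.8  43.3] [60.4 63.4 65.2]
((525.3667602539062, 270.89105224609375), (27.245899200439453, 89.15718078613281), 14.404047966003418)
```

View pics/w1.png

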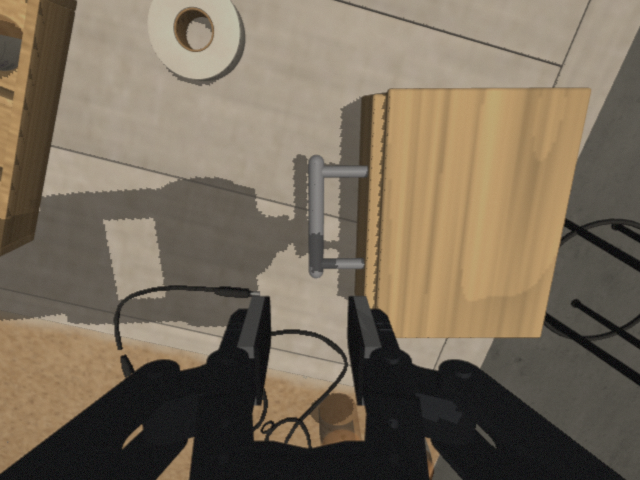

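The wrist view shows the bar clear of the drawer front, at columns 310–324 and rows 155–277. The fingers are aligned across it, so I'll descend and close.

Call:
step_arm --plan "0.4 0.6 4 -0.3 36;0.4 0.6 8 -0.3 36;0.4 0.6 11 -0.3 36;0.4 0.6 13 -0.3 36;0.4 0.6 14.7 -0.3 36;0.4 0.6 14.7 -0.3 36;0.4 0.6 14.7 -0.3 5;0.4 0.6 14.7 -0.3 5;0.4 0.6 14.7 -0.3 5;0.4 0.6 14.7 -0.3 5" --grip_force 40

```text
time_s: 3.85
eef_pos: [517.2, 269.4, 45.6]
ee_rot: [-0.001, 0.611, 0.792, -0.001]
force: [-8.0, -4.9, 5.5]
grip_width: 0.109
```

```bash
python3 - <<'E'
from h import *
p,r,s=tool(); a=np.radians(14.6)
shift(p-np.array([np.cos(a),np.sin(a),0])*81)
E
```

```text
at [517.2 269.4  45.6] yawx 104.74 t 3.85 F [-8.  -4.9  5.5] w 0.109 -> shift [ 0.02 -8.1   0.03] twist 0
```

Call:
step_arm --plan "0 -1 0 0 5;0 -2.2 0 0 5;0 -3.4 0 0 5;0 -4.6 0 0 5;0 -5.8 0 0 5;0 -6.8 0 0 5;0 -7.6 0 0 5;0 -8.1 0 0 5;0 -8.2 0 0 5;0 -8.2 0 0 5"

```text
time_s: 4.85
eef_pos: [439.8, 249.1, 45.5]
ee_rot: [0.001, 0.611, 0.792, 0.001]
force: [0.1, -5.7, 8.3]
grip_width: 0.112
```

```bash
python3 - <<'E'
from h import *
shift([440,248,45])
E
```

```text
at [439.8 249.1  45.5] yawx 104.74 t 4.85 F [ 0.1 -5.7  8.3] w 0.112 -> shift [-0.11 -0.    0.05] twist 0
```

Call:
step_arm --plan "0 -0.2 0 0 5;0 -0.4 0 0 5;0 -0.4 0 0 5"

```text
time_s: 5.15
eef_pos: [439.7, 249.1, 45.7]
ee_rot: [0.004, 0.611, 0.792, 0.005]
force: [19.9, 2.0, -9.4]
grip_width: 0.11
```

The drawer is at its stop: no further motion and a 20 N reaction. I'll release, rise and rotate for the plate.

Call:
step_arm --plan "0 0 0 0 36;0 0 0 0 36;0 0 0 0 36;0 0 -3 0 36;0 0 -7 0 36;0 0 -11 0 36;0 0 -15 8 36;-0.5 1.5 -15 17 45;-1 3 -15 25 45;-1 4 -15 34 45"

```text
time_s: 6.15
eef_pos: [476.9, 248.7, 194.5]
ee_rot: [-0.0, 0.815, 0.579, 0.0]
force: [-0.4, 0.5, 0.2]
grip_width: 0.457
```

```bash
python3 - <<'E'
from h import *
shift([500,264,195],14.6)
E
```

```text
at [476.9 248.7 194.5] yawx 70.78 t 6.15 F [-0.4  0.5  0.2] w 0.457 -> shift [ 2.2   1.68 -0.05] twist 56.2
```

Call:
step_arm --plan "2.2 1.7 0 56.2 45;2.2 1.7 0 56.2 45;2.2 1.7 0 56.2 45;2.2 1.7 0 56.2 45;2.2 1.7 0 56.2 45;2.2 1.7 0 56.2 45;2.2 1.7 0 56.2 45;2.2 1.7 0 56.2 45"

```text
time_s: 6.95
eef_pos: [499.3, 264.3, 194.2]
ee_rot: [-0.0, 0.992, 0.13, -0.0]
force: [-0.1, -0.7, 0.4]
grip_width: 0.45
```

```bash
python3 - <<'E'
from h import *
shift([513.5,268,60],14.6)
I=info('wrist'); im,d=cams.capture('wrist'); print('cam',(-I[3].T@I[4]).round(1), 'axis',I[3][2].round(3))
W=cloud(d,I); np.savez('w2.npz',im=im,d=d)
for t in ['plate','plate_pocket','drawer_handle']:
    for o in spotter.regions_of('wrist',t)[:2]:
        m=o['pixels']; w=W[m]; w=w[~np.isnan(w[:,0])]
        if len(w): print(t,round(o['conf'],2),np.round(o['extent']),np.percentile(w,[2,50,98],axis=0).round().tolist(),cv2.minAreaRect(w[:,:2].astype(np.float32)))
P=W.reshape(-1,3); P=P[~np.isnan(P[:,0])]
m=(P[:,2]>45)&(P[:,2]<60)&(np.hypot(P[:,0]-513,P[:,1]-268)<35)
Q=P[m]; print('fin',m.sum(), Q.mean(0) if m.sum() else 0)
if m.sum()>20: print(cv2.minAreaRect(Q[:,:2].astype(np.float32)), np.percentile(Q[:,2],[5,50,95]))
m=(P[:,2]>24)&(P[:,2]<34)&(np.hypot(P[:,0]-513,P[:,1]-268)<35)
Q=P[m]; print('plate top',m.sum(),cv2.minAreaRect(Q[:,:2].astype(np.float32)), np.percentile(Q[:,2],[5,50,95]))
cv2.imwrite('pics/w2.png',im[:,:,::-1])
E
```

```text
at [499.3 264.3 194.2] yawx 14.92 t 6.95 F [-0.1 -0.7  0.4] w 0.45 -> shift [1.480e+00 1.000e-02 1.342e+01] twist 0.3
cam [578.5 285.3 336.4] axis [-0.307 -0.082 -0.948]
plate 0.76 [311. 182.  44.  63.] [[496.0, 250.0, 27.0], [523.0, 270.0, 29.0], [545.0, 288.0, 55.0]] ((519.787109375, 268.73858642578125), (50.438480377197266, 33.688961029052734), 14.653862953186035)
plate_pocket 0.87 [310. 220. 230. 170.] [[439.0, 192.0, 20.0], [503.0, 262.0, 29.0], [565.0, 344.0, 71.0]] ((490.6031188964844, 249.48419189453125), (144.60498046875, 189.0397491455078), 14.59984302520752)
drawer_handle 0.94 [309. 219. 230. 174.] [[438.0, 191.0, 20.0], [503.0, 262.0, 29.0], [565.0, 344.0, 71.0]] ((480.60430908203125, 255.6858673095703), (166.32273864746094, 203.28135681152344), 15.121493339538574)
fin 1275 [501.58917967 264.61668966  54.25931011]
((501.2729187011719, 270.8511962890625), (53.594566345214844, 42.79553985595703), 34.73495101928711) [47.14853966 54.34825838 58.17976841]
plate top 4827 ((516.668701171875, 268.7960510253906), (61.2937126159668, 69.55675506591797), 14.673828125) [25.99962756 27.70904535 29.79340886]
```

View pics/w2.png

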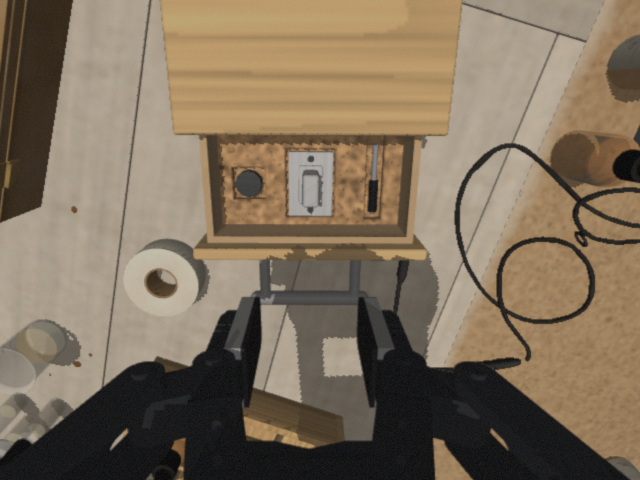

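The wrist view shows the drawer fully out and the plate lying straight in its pocket. The plate spans columns 288–333 and rows 150–217, with the fin at (311,185). I'll go down on the fin.

Call:
step_arm --plan "2.1 0.1 2 0.3 45;2.1 0.1 6 0.3 45;2.1 0.1 10 0.3 45;2.1 0.1 13 0.3 45;2.1 0.1 15 0.3 45;2.1 0.1 15.7 0.3 45;2.1 0.1 15.7 0.3 45"

```text
time_s: 7.85
eef_pos: [520.0, 268.6, 36.9]
ee_rot: [0.0, 0.992, 0.128, -0.001]
force: [0.5, -0.6, 0.6]
grip_width: 0.45
```

```bash
python3 - <<'E'
from h import *
shift([519.8,268.7,37],14.65)
E
```

```text
at [520.  268.6  36.9] yawx 14.68 t 7.85 F [ 0.5 -0.6  0.6] w 0.45 -> shift [-0.01 -0.01 -0.01] twist 0.0
```

Call:
step_arm --plan "0 0 0 0 5;0 0 0 0 5;0 0 0 0 5;0 0 0 0 5;0 0 -1 0 5;0 0 -2 0 5;0 0 -4 0 5;0 0 -8 0 5;0 0 -12 0 5;0 0 -15 0 5" --grip_force 40

```text
time_s: 8.85
eef_pos: [520.4, 268.7, 190.8]
ee_rot: [-0.0, 0.992, 0.128, 0.001]
force: [-0.6, 0.3, -1.3]
grip_width: 0.129
```

```bash
python3 - <<'E'
from h import *
shift([400,-40,200],0)
E
```

```text
at [520.4 268.7 190.8] yawx 14.65 t 8.85 F [-0.6  0.3 -1.3] w 0.129 -> shift [-19.45  26.82  -0.98] twist 14.7
```

Call:
step_arm --plan "-17.9 40.9 -3.9 14.7 5;-17.9 40.9 -3.9 14.7 5;-17.9 40.9 -3.9 14.7 5;-17.9 40.9 -3.9 14.7 5;-17.9 40.9 -3.9 14.7 5;-17.9 40.9 -3.9 14.7 5;-17.9 40.9 -3.9 14.7 5;-17.9 40.9 -3.9 14.7 5;-17.9 40.9 -3.9 14.7 5;-17.9 40.9 -3.9 14.7 5"

```text
time_s: 9.85
eef_pos: [449.5, -177.1, 227.4]
ee_rot: [0.001, 1.0, -0.003, 0.001]
force: [-0.3, -0.1, -1.7]
grip_width: 0.13
```

```bash
python3 - <<'E'
from h import *
shift([450,-172,230],0)
I=info('wrist'); im,d=cams.capture('wrist'); np.savez('w3.npz',im=im,d=d)
W=cloud(d,I)
for t in ['prism','prism_face','plate']:
    for o in spotter.regions_of('wrist',t)[:2]:
        m=o['pixels']; w=W[m]; w=w[~np.isnan(w[:,0])]
        if len(w): print(t,round(o['conf'],2),np.round(o['extent']),np.percentile(w,[2,50,98],axis=0).round().tolist())
cv2.imwrite('pics/w3.png',im[:,:,::-1])
P=W.reshape(-1,3); P=P[~np.isnan(P[:,0])]
P=P[(P[:,2]>70)&(P[:,2]<128)&(P[:,0]>425)&(P[:,0]<520)&(P[:,1]>-215)&(P[:,1]<-125)]
rng=np.random.default_rng(0)
for rep in range(2):
    best=None
    for k in range(1500):
        a=P[rng.choice(len(P),3,False)]; nn=np.cross(a[1]-a[0],a[2]-a[0]); L=np.linalg.norm(nn)
        if L<100: continue
        nn/=L
        if abs(nn[2])<.7: continue
        i=abs((P-a[0])@nn)<1
        if best is None or i.sum()>best.sum(): best=i
    Q=P[best]; c=Q.mean(0); nn=np.linalg.svd(Q-c,full_matrices=False)[2][2]; nn*=np.sign(nn[2])
    ey=np.array([0,1,0])-nn*nn[1]; ey/=np.linalg.norm(ey); ex=np.cross(ey,nn)
    q=np.c_[(Q-c)@ex,(Q-c)@ey].astype(np.float32); r=cv2.minAreaRect(q)
    cc=c+ex*r[0][0]+ey*r[0][1]
    print('plane',len(Q),c.round(1),nn.round(3),'tilt',np.arccos(nn[2]).round(3),'yaw',np.degrees(np.arctan2(-nn[1],-nn[0])).round(2),'rect',np.round(r[1],1),round(r[2],1),'centre',cc.round(1))
    P=P[~best]
E
```

```text
at [ 449.5 -177.1  227.4] yawx -0.39 t 9.85 F [-0.3 -0.1 -1.7] w 0.13 -> shift [ 0.05 -0.51 -0.26] twist -0.4
prism 0.86 [310. 177. 149. 104.] [[442.0, -225.0, 79.0], [484.0, -175.0, 100.0], [514.0, -144.0, 117.0]]
prism_face 0.75 [311. 179. 146. 104.] [[442.0, -225.0, 77.0], [484.0, -175.0, 100.0], [514.0, -144.0, 117.0]]
prism_face 0.29 [299. 131. 232. 194.] [[442.0, -232.0, 35.0], [522.0, -174.0, 109.0], [567.0, -113.0, 142.0]]
plate 0.8 [310. 304.  83. 121.] [[439.0, -193.0, 210.0], [461.0, -177.0, 218.0], [474.0, -161.0, 244.0]]
plate 0.61 [310. 180. 152.  99.] [[442.0, -225.0, 79.0], [484.0, -175.0, 100.0], [514.0, -144.0, 117.0]]
plane 3989 [ 475.1 -172.9   96.5] [-0.533  0.005  0.846] tilt 0.562 yaw -0.49 rect [70.7 81.6] 0.5 centre [ 475.9 -173.2   97. ]
plane 3116 [ 476.8 -172.8  100.7] [-0.53  -0.     0.848] tilt 0.559 yaw 0.04 rect [81.8 76.6] 89.7 centre [ 471.8 -173.    97.6]
```

View pics/w3.png

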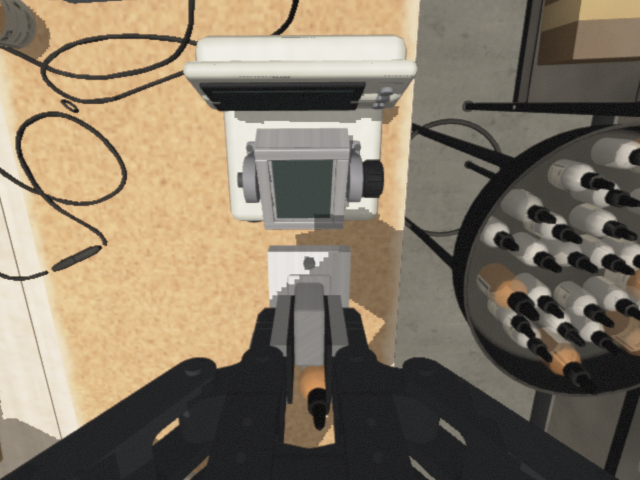

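The prism head spans columns 257–350 and rows 130–228, with its glass centred near (304,190). The plate hangs straight in the fingers at about (310,280). Now I'll refine the recess centre.

```bash
python3 - <<'E'
from h import *
I=info('wrist'); z=np.load('w3.npz'); W=cloud(z['d'],I); P=W.reshape(-1,3); C=z['im'].reshape(-1,3); k=~np.isnan(P[:,0]); P=P[k]; C=C[k]
t=.561; n=np.array([-np.sin(t),0,np.cos(t)]); ex=np.array([np.cos(t),0,np.sin(t)]); c=np.array([475.5,-173,96.7])
u=(P-c)@ex; v=P[:,1]+173; w=(P-c)@n
near=(abs(u)<50)&(abs(v)<45)
for lo,hi in [(-1,1),(2,4)]:
    m=near&(w>lo)&(w<hi)
    print(lo,hi,m.sum(),'w med',np.median(w[m]).round(2),'u',np.percentile(u[m],[.5,2,50,98,99.5]).round(1),'v',np.percentile(v[m],[.5,2,50,98,99.5]).round(1))
# u-profile of height along centreline, v-profile across
for a in range(-48,50,2):
    m=(abs(v)<12)&(abs(u-a)<1); m2=(abs(u)<12)&(abs(v-a)<1)
    print(a, np.round([np.median(w[m]) if m.any() else np.nan, C[m].mean() if m.any() else np.nan, np.median(w[m2]) if m2.any() else np.nan, C[m2].mean() if m2.any() else np.nan],1))
# held plate
m=(P[:,2]>205)&(P[:,2]<232)&(abs(P[:,1]+177)<30)&(P[:,0]>440)
print('plate',m.sum(),np.percentile(P[m],[1,50,99],axis=0).round(1).tolist())
E
```

```text
-1 1 2332 w med -0.54 u [-36.6 -33.5   2.7  35.2  35.6] v [-43.7 -40.5   4.9  39.2  43.5]
2 4 1005 w med 2.36 u [-39.4 -38.9  -0.9  34.6  35.4] v [-34.4 -33.6  18.7  43.8  44.7]
-48 [  nan   nan -19.3 121.6]
-46 [  nan   nan -14.1 118.3]
-44 [  nan   nan -17.  119.3]
-42 [  nan   nan -14.9 120. ]
-40 [  1.5 133.2 -14.8 113.8]
-38 [  1.8 128.7 -20.4 111. ]
-36 [  1.8 130.9 -57.7 125. ]
-34 [  1.1 143.2 -58.3 154.3]
-32 [ -0.7 126.9 -33.9 145. ]
-30 [ -1.2  66.6  -5.7 148.8]
-28 [ -1.1  59.5  -1.6 144.4]
-26 [ -1.   64.6  -6.6 114.7]
-24 [ -0.9  67.6 -72.2 151.2]
-22 [ -1.1  67.8   1.  161.7]
-20 [ -1.2  67.5   1.1 160.2]
-18 [ -1.   67.6   1.1 161. ]
-16 [ -1.1  67.6  -1.2 151.2]
-14 [ -1.2  67.5  -1.9 136.9]
-12 [ -1.2  67.8  -1.4 100.1]
-10 [ -1.   67.9  -1.6 110.4]
-8 [ -1.2  67.9  -1.5 101.9]
-6 [ -1.3  67.6  -1.6 110.6]
-4 [ -1.   67.5  -1.3 102. ]
-2 [ -1.2  67.6  -1.7 109.4]
0 [ -1.7 131.8  -1.5  99.7]
2 [-70.8 162.2  -1.5 109.5]
4 [-72.1 127.9  -1.5 100.6]
6 [-73.1 107.7  -1.5 112.5]
8 [-74.4 106.5  -1.5 101.1]
10 [-75.5 103.   -1.8 111.5]
12 [ -1.   69.7  -1.5 100.9]
14 [ -1.3  67.7  -1.6 110.3]
16 [ -1.2  67.7  -1.4 100.9]
18 [ -1.1  67.6  -1.6 110.7]
20 [ -1.3  67.6  -1.4 103.7]
22 [ -1.2  67.5  -1.7 111.2]
24 [ -1.1  74.6  -1.3 102.7]
26 [ -0.2 100.4  -1.7 145. ]
28 [  1.4 141.4  -1.  145.4]
30 [  1.6 152.1   1.3 164.7]
32 [  1.5 153.6   1.6 164.5]
34 [ -6.6 157.6   1.3 163.6]
36 [ -9.  155.4 -71.2 155.7]
38 [  nan   nan  -5.4 116.7]
40 [-32.5  79.7  -0.6 148.7]
42 [-141.1  144.    -2.2  146.6]
44 [-142.6  136.3   -3.1  148.1]
46 [-26.  127.9 -20.5 162.9]
48 [111.8 131.2 -68.6 176.3]
plate 4443 [[450.2, -188.1, 208.4], [465.3, -171.1, 216.1], [474.7, -154.7, 231.3]]
```

The arm was still settling during that capture, so I'll retake it now that it's still.

```bash
python3 - <<'E'
from h import *
shift([450,-172,230],0)
I=info('wrist'); im,d=cams.capture('wrist'); np.savez('w4.npz',im=im,d=d)
shift([450,-172,230],0)
W=cloud(d,I); P=W.reshape(-1,3); C=im.reshape(-1,3).mean(1); k=~np.isnan(P[:,0]); P=P[k]; C=C[k]
t=.561; n=np.array([-np.sin(t),0,np.cos(t)]); ex=np.array([np.cos(t),0,np.sin(t)]); c=np.array([475.5,-173,96.7])
u=(P-c)@ex; v=P[:,1]+173; w=(P-c)@n
# refine plane on dark glass
m=(abs(u)<24)&(abs(v)<16)&(abs(w)<3)&(C<85)
Q=P[m]; nn=np.linalg.svd(Q-Q.mean(0),full_matrices=False)[2][2]; nn*=np.sign(nn[2])
print('glass',m.sum(),Q.mean(0).round(1),'tilt',np.arccos(nn[2]).round(3),'az',np.degrees(np.arctan2(-nn[1],-nn[0])).round(2),'w',np.median(w[m]))
w0=np.median(w[m])
m=(abs(u)<45)&(abs(v)<35)&(abs(w-w0-3)<.7); print('rim u',np.percentile(u[m],[.5,2,98,99.5]).round(1),'v',np.percentile(v[m],[.5,2,98,99.5]).round(1))
q=cv2.minAreaRect(np.c_[u[m],v[m]].astype(np.float32)); print(q)
m=(abs(u)<45)&(abs(v)<40)&(abs(w-w0)<.7)&(C<85); print('glass u',np.percentile(u[m],[.5,2,98,99.5]).round(1),'v',np.percentile(v[m],[.5,2,98,99.5]).round(1),cv2.minAreaRect(np.c_[u[m],v[m]].astype(np.float32)))
for a in list(range(-42,-24,2))+list(range(24,42,2)):
    m1=(abs(v)<12)&(abs(u-a)<1); m2=(abs(u-15)<10)&(abs(v-a)<1)
    print(a, np.round([np.median(w[m1])-w0,np.median(w[m2])-w0],1))
m=(P[:,2]>205)&(P[:,2]<232)&(abs(P[:,1]+172)<30)&(P[:,0]>440)
print('plate',m.sum(),np.percentile(P[m],[1,50,99],axis=0).round(1).tolist())
E
```

```text
at [ 450.4 -171.5  226.6] yawx -0.0 t 10.05 F [-0.5 -0.4 -1.1] w 0.127 -> shift [-0.04  0.05 -0.34] twist -0.0
at [ 450.5 -171.2  226.5] yawx 0.03 t 10.1 F [-1.3  0.5 -0.5] w 0.13 -> shift [-0.05  0.08 -0.35] twist 0.0
glass 2343 [ 476.7 -173.    97.5] tilt 0.56 az -0.15 w 0.0579032407781304
rim u [-40.7 -39.8  34.8  35.3] v [-33.9 -29.7  29.7  33.8]
((-2.59918212890625, -0.0343780517578125), (69.78486633300781, 77.16374969482422), 89.58826446533203)
glass u [-31.2 -29.7  23.4  24.1] v [-19.7 -19.   18.4  19.1] ((-3.7807655334472656, -0.05474090576171875), (64.25949096679688, 56.28169250488281), 89.76325225830078)
-42 [  2.3 -16.1]
-40 [ 2.6 -7.9]
-38 [ 2.6 -7.6]
-36 [ 2.8 -8.4]
-34 [ 1.5 -6.8]
-32 [ 0.  -8.5]
-30 [-0.2  2.2]
-28 [0.  2.5]
-26 [0.  2.5]
24 [0.1 2.6]
26 [1.1 2.5]
28 [2.5 2.5]
30 [2.6 1.9]
32 [ 2.8 -8.3]
34 [-6.7 -8.1]
36 [-8.9 -8.2]
38 [ nan -8.5]
40 [-141.7   -7.8]
plate 4449 [[450.2, -188.1, 208.4], [465.3, -171.5, 216.2], [474.7, -154.7, 231.4]]
  return _methods._mean(a, axis=axis, dtype=dtype,
  ret = ret.dtype.type(ret / rcount)
```

The face centre is (473.0, −173.0, 95.1) with tilt 0.56 and yaw about 0, which agrees with the trunnion geometry. The tool can't tilt, so the plate has to pivot in a light grip. I'll bring the plate's rear edge down at the upper end of the recess, then roll it flat.

Call:
step_arm --plan "1.9 0.15 2 0 5;1.9 0.15 5 0 5;1.9 0.15 7.5 0 5;1.9 0.15 8.5 0 5;1.9 0.15 9 0 5;1.9 0.15 9 0 5;1.9 0.15 9 0 5;1.9 0.15 9 0 5" --grip_force 20

```text
time_s: 10.9
eef_pos: [469.8, -174.0, 137.3]
ee_rot: [0.0, 1.0, -0.0, 0.001]
force: [0.4, -0.0, -1.7]
grip_width: 0.126
```

```bash
python3 - <<'E'
from h import *
shift([469.2,-173,126],0)
I=info('wrist'); im,d=cams.capture('wrist'); np.savez('w5.npz',im=im,d=d)
cv2.imwrite('pics/w5.png',cv2.resize(im[80:400,160:480],(640,640))[:600,:,::-1])
E
```

```text
at [ 469.8 -174.   137.3] yawx -0.05 t 10.9 F [ 0.4 -0.  -1.7] w 0.126 -> shift [-0.06 -0.1   1.13] twist -0.0
```

View pics/w5.png

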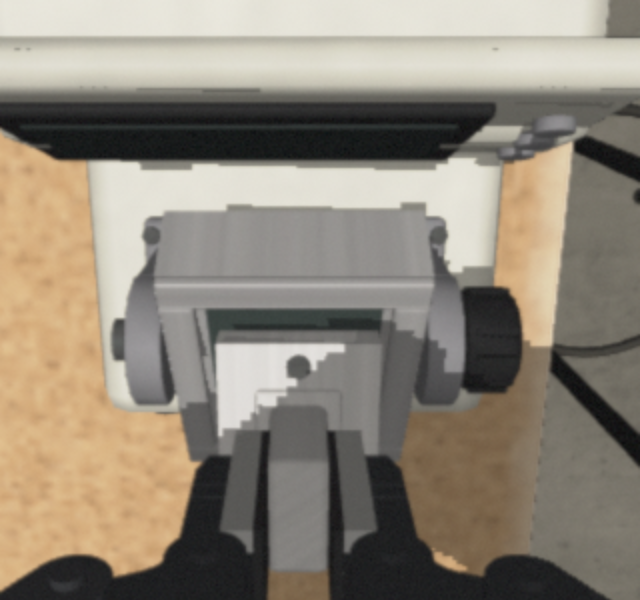

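The crop shows the plate centred sideways over the recess: plate at columns 217–388, recess at 197–393. Its rear edge is just short of the upper rim. I'll lower gently to contact.

Call:
step_arm --plan "-0.05 -0.1 0.4 0 5;-0.05 -0.1 0.8 0 5;-0.05 -0.1 0.9 0 5;-0.05 -0.1 1.0 0 5;-0.05 -0.1 1.1 0 5;-0.05 -0.1 1.2 0 5;-0.05 -0.1 1.2 0 5"

```text
time_s: 11.65
eef_pos: [469.0, -172.9, 125.4]
ee_rot: [0.0, 1.0, -0.0, 0.0]
force: [-5.6, 2.0, 10.4]
grip_width: 0.124
```

Contact made: about 12 N, directed close to the face normal. I'll roll the plate down about its rear edge.

Call:
step_arm --plan "-0.08 0 0.09 0 5;-0.17 0 0.18 0 5;-0.25 0 0.27 0 5;-0.33 0 0.37 0 5;-0.4 0 0.48 0 5;-0.47 0 0.58 0 5;-0.54 0 0.68 0 5;-0.61 0 0.79 0 5;-0.61 0 0.79 0 5"

```text
time_s: 12.55
eef_pos: [463.6, -173.1, 118.6]
ee_rot: [0.001, 1.0, -0.0, 0.001]
force: [-5.4, 3.9, 19.2]
grip_width: 0.126
```

```bash
python3 - <<'E'
from h import *
shift([459.5,-173,108.2],0)
I=info('wrist'); im,d=cams.capture('wrist'); np.savez('w6.npz',im=im,d=d)
W=cloud(d,I)
o=spotter.regions_of('wrist','plate')
for q in o[:2]: print(q['conf'],q['extent'])
def fit(m,lab):
    Q=W[m]; Q=Q[~np.isnan(Q[:,0])]
    for _ in range(4):
        c=np.median(Q,0) if _==0 else Q.mean(0); nn=np.linalg.svd(Q-c,full_matrices=False)[2][2]; nn*=np.sign(nn[2]); e=abs((Q-c)@nn); Q=Q[e<max(1.0,np.percentile(e,80))]
    print(lab,len(Q),Q.mean(0).round(1),'lean',np.arctan2(-nn[0],nn[2]).round(3),'side',nn[1].round(3))
if o: fit(o[0]['pixels'],'plate')
cv2.imwrite('pics/w6.png',cv2.resize(im[80:400,160:480],(640,640))[:600,:,::-1])
E
```

```text
at [ 463.6 -173.1  118.6] yawx -0.04 t 12.55 F [-5.4  3.9 19.2] w 0.126 -> shift [-0.41 -0.01  1.04] twist -0.0
```

View pics/w6.png

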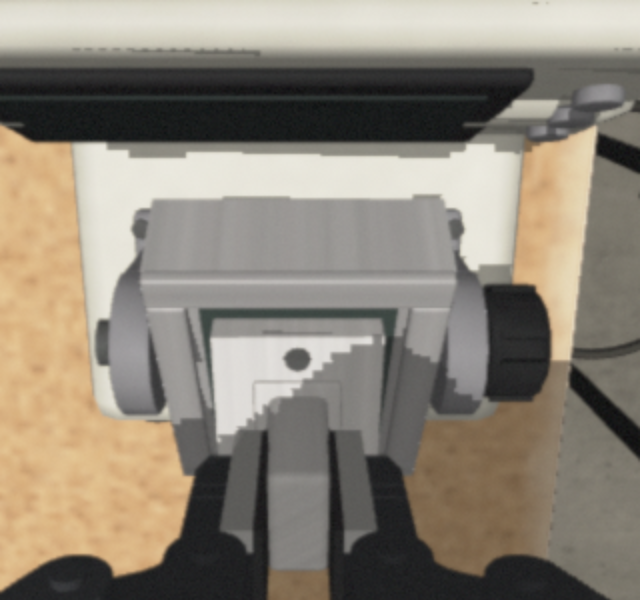

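The plate's rear edge now sits just below the upper rim, at crop row 320, with the glass gap showing. Next I'll measure how far it has pivoted.

```bash
cat > ang.py <<'E'
from h import *
import sys
def ang(f,I=None,new=False):
    if new:
        I=info('wrist'); im,d=cams.capture('wrist'); np.savez(f,im=im,d=d)
    else:
        z=np.load(f); im,d=z['im'],z['d']; I=I or info('wrist')
    W=cloud(d,I)
    def fit(u0,u1,v0,v1,lab):
        Q=W[v0:v1,u0:u1].reshape(-1,3); Q=Q[~np.isnan(Q[:,0])]
        best=None; rng=np.random.default_rng(0)
        for k in range(500):
            a=Q[rng.choice(len(Q),3,False)]; nn=np.cross(a[1]-a[0],a[2]-a[0]); L=np.linalg.norm(nn)
            if L<5: continue
            i=abs((Q-a[0])@(nn/L))<.6
            if best is None or i.sum()>best.sum(): best=i
        Q=Q[best]; c=Q.mean(0); nn=np.linalg.svd(Q-c,full_matrices=False)[2][2]; nn*=np.sign(nn[2])
        t=.56; n=np.array([-np.sin(t),0,np.cos(t)]); ex=np.array([np.cos(t),0,np.sin(t)]); F=np.array([473,-173,95.1])
        print(lab,len(Q),c.round(1),'lean',np.arctan2(-nn[0],nn[2]).round(3),'side',nn[1].round(3),'height over face at centroid',((c-F)@n).round(2),'u range',np.percentile((Q-F)@ex,[1,99]).round(1),'v range',np.percentile(Q[:,1]+173,[1,99]).round(1))
    fit(266,354,240,300,'plate')
    fit(230,390,180,215,'head back'); fit(235,385,222,232,'rear rim')
    fit(240,256,240,300,'rimL'); fit(366,380,240,300,'rimR')
    return im
E
python3 - <<'E'
from ang import *
ang('w4.npz',None) if 0 else None
ang('w6.npz'); p,r,s=tool(); print(p,s['force'],s['wrist_torque'])
E
```

```text
plate 2256 [ 482.4 -172.8  113. ] lean 0.191 side -0.0 height over face at centroid 10.16 u range [ 3.2 26.4] v range [-16.6  16.8]
head back 4372 [ 510.1 -173.1  107. ] lean -1.021 side -0.0 height over face at centroid -9.62 u range [37.2 38.4] v range [-29.5  29.4]
rear rim 1285 [ 500.6 -173.4  115.8] lean 0.654 side -0.0 height over face at centroid 2.82 u range [31.  37.5] v range [-28.5  27.4]
rimL 750 [ 477.2 -146.9  101. ] lean 0.56 side 0.013 height over face at centroid 2.8 u range [-18.6  26.2] v range [22.2 29.7]
rimR 585 [ 478.7 -200.1  102.1] lean 0.557 side -0.07 height over face at centroid 2.88 u range [-18.3  26.1] v range [-32.1 -23.3]
[ 463.60521007 -173.13365239  118.61161211] [-6.53753903  3.79295811 19.60385906] [0.63482784 0.46751011 0.10205135]
```

The plate is pivoting, with lean at 0.19, and the rims still read 0.56. I'll continue.

Call:
step_arm --plan "-0.1 0 0.11 0 5;-0.18 0 0.22 0 5;-0.24 0 0.33 0 5;-0.3 0 0.44 0 5;-0.3 0 0.44 0 5"

```text
time_s: 13.15
eef_pos: [460.6, -173.1, 114.0]
ee_rot: [0.001, 1.0, -0.0, 0.001]
force: [-5.5, 3.2, 18.6]
grip_width: 0.129
```

```bash
python3 - <<'E'
from ang import *
ang('w7.npz',new=True); p,r,s=tool(); print(p.round(1),s['force'].round(1),s['wrist_torque'].round(2))
E
```

```text
plate 2416 [ 480.9 -173.   111.4] lean 0.314 side 0.001 height over face at centroid 9.62 u range [-0.9 25.7] v range [-16.7  16.7]
head back 4540 [ 508.7 -173.1  109.2] lean -1.023 side 0.0 height over face at centroid -7.0 u range [37.2 38.4] v range [-29.3  28.9]
rear rim 1113 [ 499.  -173.4  114.8] lean 0.66 side 0.003 height over face at centroid 2.85 u range [29.1 35.3] v range [-27.7  27. ]
rimL 741 [ 474.8 -147.2   99.6] lean 0.56 side -0.009 height over face at centroid 2.84 u range [-19.6  23.9] v range [22.1 29.6]
rimR 623 [ 476.5 -199.6  100.7] lean 0.559 side -0.006 height over face at centroid 2.9 u range [-19.9  24. ] v range [-29.6 -22.7]
[ 460.6 -173.1  114. ] [-5.3  3.9 17.2] [0.66 0.35 0.1 ]
```

Call:
step_arm --plan "-0.07 0 0.12 0 5;-0.12 0 0.24 0 5;-0.16 0 0.36 0 5;-0.2 0 0.48 0 5;-0.2 0 0.48 0 5"

```text
time_s: 13.7
eef_pos: [458.2, -173.0, 108.9]
ee_rot: [0.001, 1.0, -0.0, 0.001]
force: [-6.3, 4.2, 16.4]
grip_width: 0.126
```

```bash
python3 - <<'E'
from ang import *
ang('w8.npz',new=True); p,r,s=tool(); print(p.round(1),s['force'].round(1),s['wrist_torque'].round(2))
E
```

```text
plate 2460 [ 479.7 -173.1  109.6] lean 0.449 side -0.002 height over face at centroid 8.74 u range [-5.1 24.8] v range [-16.6  16.6]
head back 4475 [ 507.9 -173.1  110.5] lean -1.012 side -0.003 height over face at centroid -5.45 u range [37.1 38.3] v range [-28.7  28. ]
rear rim 1183 [ 497.3 -173.3  112.4] lean 0.966 side 0.002 height over face at centroid 1.77 u range [24.3 34. ] v range [-26.6  25.6]
rimL 761 [ 473.6 -147.5   98.8] lean 0.562 side 0.002 height over face at centroid 2.83 u range [-19.7  23.1] v range [22.  29.5]
rimR 674 [ 475.  -199.1   99.8] lean 0.56 side -0.01 height over face at centroid 2.88 u range [-19.6  23. ] v range [-29.6 -22.3]
[ 458.2 -173.   108.9] [-6.5  3.  15.2] [0.62 0.54 0.12]
```

Call:
step_arm --plan "-0.03 0 0.12 0 5;-0.06 0 0.22 0 5;-0.08 0 0.32 0 5;-0.08 0 0.38 0 5;-0.08 0 0.38 0 5"

```text
time_s: 14.25
eef_pos: [457.1, -173.0, 105.1]
ee_rot: [0.0, 1.0, -0.0, 0.0]
force: [-9.8, 3.6, 18.2]
grip_width: 0.129
```

```bash
python3 - <<'E'
from ang import *
ang('w9.npz',new=True); p,r,s=tool(); print(p.round(1),s['force'].round(1),s['wrist_torque'].round(2))
E
```

```text
plate 2490 [ 478.9 -173.   108.1] lean 0.547 side 0.001 height over face at centroid 7.92 u range [-8.4 24. ] v range [-16.4  16.6]
head back 4569 [ 507.7 -173.2  110.9] lean -1.021 side -0.001 height over face at centroid -5.05 u range [37.1 38.3] v range [-27.8  27.1]
rear rim 1189 [ 497.3 -173.6  112.4] lean 0.983 side 0.006 height over face at centroid 1.74 u range [24.5 34. ] v range [-25.5  24.7]
rimL 728 [ 473.3 -147.8   98.6] lean 0.563 side -0.022 height over face at centroid 2.84 u range [-18.6  23.1] v range [22.  29.4]
rimR 677 [ 474.4 -198.6   99.4] lean 0.556 side -0.013 height over face at centroid 2.89 u range [-18.2  23.1] v range [-29.5 -22. ]
[ 457.1 -173.   105.2] [-9.5  4.5 18.8] [0.58 0.96 0.05]
```

Call:
step_arm --plan "-0.01 0 0.04 0 5;-0.01 0 0.08 0 5;-0.01 0 0.08 0 5;-0.01 0 0.08 0 5"

```text
time_s: 14.7
eef_pos: [457.0, -172.9, 104.7]
ee_rot: [0.0, 1.0, -0.0, 0.0]
force: [-10.6, 3.9, 22.8]
grip_width: 0.13
```

```bash
python3 - <<'E'
from ang import *
im=ang('w10.npz',new=True); p,r,s=tool(); print(p.round(1),s['force'].round(1),s['wrist_torque'].round(2))
E
```

```text
plate 2457 [ 478.9 -173.   108. ] lean 0.556 side 0.0 height over face at centroid 7.78 u range [-8.9 23.9] v range [-16.4  16.7]
head back 4419 [ 507.8 -173.4  110.8] lean -1.022 side -0.003 height over face at centroid -5.16 u range [37.2 38.4] v range [-27.6  27.1]
rear rim 1241 [ 497.3 -173.2  112.4] lean 0.977 side 0.002 height over face at centroid 1.77 u range [24.5 34. ] v range [-25.4  24.9]
rimL 736 [ 473.2 -147.9   98.5] lean 0.559 side -0.016 height over face at centroid 2.8 u range [-18.1  22.9] v range [22.  29.4]
rimR 674 [ 474.4 -198.5   99.4] lean 0.56 side 0.034 height over face at centroid 2.88 u range [-18.   22.9] v range [-29.5 -22. ]
[ 456.9 -172.9  104.7] [-10.9   3.8  22. ] [0.73 1.16 0.01]
```

The plate is flush: lean 0.556 against the face's 0.56, and the force is climbing without motion. I'll ease the push a little and check that it stays flat.

Call:
step_arm --plan "-0.03 0 -0.03 0 5;-0.03 0 -0.05 0 5;-0.03 0 -0.05 0 5;-0.03 0 -0.05 0 5"

```text
time_s: 15.15
eef_pos: [456.9, -172.9, 104.7]
ee_rot: [0.0, 1.0, -0.0, 0.001]
force: [-6.9, 3.6, 15.8]
grip_width: 0.13
```

```bash
python3 - <<'E'
from ang import *
im=ang('w11.npz',new=True); p,r,s=tool(); print(p.round(1),s['force'].round(1),s['wrist_torque'].round(2))
cv2.imwrite('pics/w11.png',cv2.resize(im[80:400,160:480],(600,600))[:,:,::-1])
I=info('side'); im,d=cams.capture('side')
cv2.imwrite('pics/s11.png',cv2.resize(im[170:290,300:460],(800,600),interpolation=cv2.INTER_CUBIC)[:,:,::-1])
E
```

```text
plate 2478 [ 478.8 -173.3  108. ] lean 0.557 side -0.002 height over face at centroid 7.85 u range [-8.7 23.9] v range [-16.4  16.7]
head back 4519 [ 507.7 -173.1  110.9] lean -1.02 side 0.002 height over face at centroid -5.05 u range [37.1 38.4] v range [-27.5  27.1]
rear rim 1244 [ 497.2 -172.8  112.4] lean 0.985 side -0.0 height over face at centroid 1.78 u range [24.4 33.9] v range [-25.5  24.9]
rimL 735 [ 473.3 -147.9   98.6] lean 0.557 side -0.008 height over face at centroid 2.79 u range [-18.2  23.3] v range [22.  29.4]
rimR 692 [ 474.6 -198.6   99.5] lean 0.56 side 0.0 height over face at centroid 2.91 u range [-17.9  23.2] v range [-29.5 -22. ]
[ 457.  -173.   104.7] [-7.4  3.2 16.9] [ 0.57  0.58 -0.03]
```

View pics/w11.png

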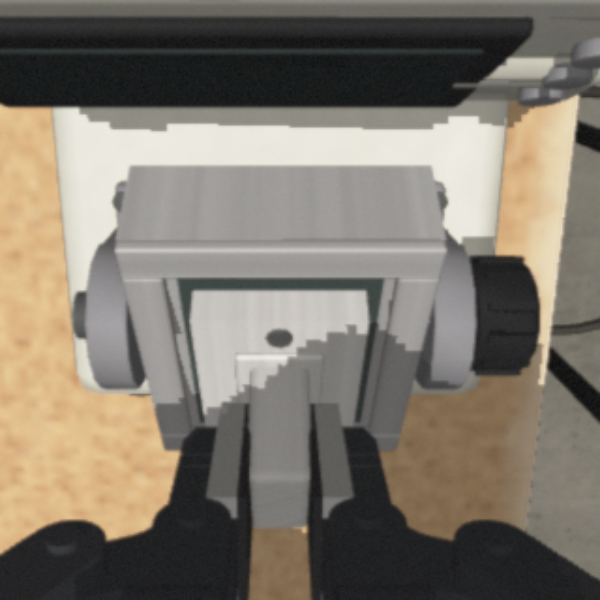

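The plate lies in the recess with even gaps all round: plate edges at columns 190–368 against the recess at 178–384. I'll ease once more, then check the drawer and bystanders from the top camera.

Call:
step_arm --plan "-0.02 0 -0.03 0 5;-0.02 0 -0.03 0 5;-0.02 0 -0.03 0 5"

```text
time_s: 15.55
eef_pos: [456.9, -173.0, 104.8]
ee_rot: [0.0, 1.0, -0.0, 0.001]
force: [-3.1, 3.0, 12.3]
grip_width: 0.127
```

```bash
python3 - <<'E'
from ang import *
ang('w12.npz',new=True); p,r,s=tool(); print(p.round(1),s['force'].round(1),s['wrist_torque'].round(2),s['grip_width'],s['time_s'])
for n in ['top','side']:
    W=cloud(cams.capture(n)[1],info(n)).reshape(-1,3); W=W[~np.isnan(W[:,0])]
    for nm,(x0,x1,y0,y1,z0,z1) in dict(bn=(560,640,30,110,80,112),bf=(610,720,20,120,80,112),roll=(360,450,320,420,18,36)).items():
        m=(W[:,0]>x0)&(W[:,0]<x1)&(W[:,1]>y0)&(W[:,1]<y1)&(W[:,2]>z0)&(W[:,2]<z1); print(n,nm,m.sum(),W[m].mean(0).round())
    a=np.radians(14.65); q=W[:,:2]-[616,295]; bx=q@[np.cos(a),np.sin(a)]; by=q@[-np.sin(a),np.cos(a)]
    m=(abs(by)<38)&(W[:,2]>54)&(W[:,2]<68)&(bx<-165)&(bx>-215); print('bar',m.sum(),np.median(bx[m]).round(1))
E
```

```text
plate 2435 [ 478.7 -173.3  108. ] lean 0.557 side -0.003 height over face at centroid 7.89 u range [-8.6 24.1] v range [-16.5  16.6]
head back 4512 [ 507.7 -173.3  111. ] lean -1.012 side -0.002 height over face at centroid -4.97 u range [37.2 38.4] v range [-27.6  27. ]
rear rim 1237 [ 497.1 -173.1  112.3] lean 0.994 side 0.001 height over face at centroid 1.77 u range [24.5 33.8] v range [-25.4  25.2]
rimL 737 [ 473.4 -147.9   98.7] lean 0.56 side -0.023 height over face at centroid 2.8 u range [-18.2  23.2] v range [22.  29.5]
rimR 697 [ 474.6 -198.6   99.5] lean 0.563 side 0.017 height over face at centroid 2.87 u range [-18.2  23.1] v range [-29.6 -22.1]
[ 456.9 -173.   104.8] [-3.6  3.  11.4] [0.53 0.27 0.05] 0.12322128655646473 15.6
top bn 59 [594.  66.  90.]
top bf 62 [667.  54.  90.]
top roll 802 [404. 370.  27.]
bar 277 -180.4
side bn 36 [594.  69.  90.]
side bf 35 [669.  56.  90.]
side roll 518 [402. 375.  25.]
bar 125 -180.9
```

The plate is flush and held with about 12 N. The head tilt is unchanged, the drawer is out 80 mm and the bystanders haven't moved, so I'll hand in.

```bash
python3 -c "
from h import *
print(workorder.finish_job())"
```

```text
the job is handed in; nothing more can be done
None
```

I pulled the drawer out to its stop, lifted the plate out by its fin, and laid it in the recess of the prism head. It is still in the gripper and pressed flat. The job is handed in at about 15.8 s on the robot's clock; no verdict was reported.

The tool cannot tilt, so I set the plate's rear edge on the prism first and let the plate pivot in a 20 N grip until it lay flat.

Last checks before handing in:
- **Plate:** it leans 0.557 rad, against 0.560 and 0.563 rad measured on the two side rims. Its top stands 7.9 mm above the face, which matches its 8 mm thickness. It has about 5 mm of play on each side.
- **Push:** about 12 N.
- **Prism head:** its tilt reads 0.56 rad both before and after, so I saw no change.
- **Drawer:** the handle bar is about 180 mm in front of the box's origin, which is the full 80 mm out. When I pulled further, the force rose to about 20 N without any motion.
- **Bottles and label roll:** they are within about 2 mm of where they started.

The only disagreement was the narrow rear-rim fit, which gave unreliable lean values of 0.65 to 0.99 rad because its window mixed two surfaces. I went by the side rims instead. The flatness check rests on a depth-camera fit of the visible rear part of the plate's top, good to roughly 0.01 rad.

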